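Clamp a brass bush in the ratchet bench clamp

ROBOT

A 6-joint arm with a two-finger parallel gripper is mounted at the origin on a cart in front of the work surface, level with it; the furniture and walls round the work are solid. World frame = base frame: x ahead of the robot, y to its left, z up, the work surface at z = 0. Lengths are in m, angles in rad, forces in N, time in s.
With the tool pointing down it reaches from about 0.325 to 0.9 m from the base axis. Payload 3.5 kg.
Tool frame: the origin (TCP) lies at the very end of the fingers, on their centre line; the grasp point (between the pads) lies 19 mm behind it (robot.grip_depth is the z of the grasp point in the tool frame, in m); z points along the fingers, y is the line along which they close (so a half turn about z gives the same grasp; the last joint's range is limited). The gripper opens to 85 mm and grips with 20 to 120 N. Pads are 22 mm wide; open, the fingers measure 114 mm over their backs; the gripper's body (76 mm by 85 mm) begins 54 mm behind the grasp point. The pads swing forward as they close: fully open they stand 13 mm farther back than shut.
Start: joints at [1.178, 0.276, -0.026, 1.268, 0, 1.467], TCP at [0.179, 0.599, 0.231] pointing down, gripper open.
Joint ranges: [-3.12, 3.12], [-0.85, 1.88], [-1.08, 1.24], [-1.95, 2.15], [-1.57, 1.53], [-3.14, 3.14]. Speed limits (rad/s): [2.57, 2.57, 3.14, 3.14, 3.14, 3.14].

INTERFACE

Orientations are given as a 3x3 rotation matrix whose columns are the frame's x, y, z axes.
In Python, from bench import robot gives the robot as it stands. The module is installed in compiled form; this text tells all that it offers.
- The arm moves only by the tool play_rows, never from a script. Its argument "increments" is a list that holds one entry, the list of rows, each a list of 7 numbers: the gripper command: -1 is shut, 1 is fully open, values between are in proportion, then the shift along the tool's x, y, z each as a share of 0.08 m, from -1 to 1, then the turn, a rotation vector about the tool's x, y, z each as a share of 45 degrees, from -1 to 1. A call has 1 to 20 rows; each row shifts and turns the commanded pose from where the row before left it, along the tool's axes as they then stand; what a row does not reach is not made up. A row lasts 1/12 s, in which the tool goes at most 41.7 mm and 7.16 degrees, less where a joint would pass 70% of its speed; a pose out of reach is approached as far as the arm can. A call with a number of a shift or a turn outside -1 to 1 is refused whole. A call with a gripper value outside its range is refused whole. The fingers move at their own pace and stop on an object; "newtons" is the grip in N (left out, the last holds). Time passes only in rows, so rows that do not move let the fingers close. It gives the time, the measured TCP pose, the force, the opening and the grip force at its end, in the units of the state.
- robot.state(): the state, without advancing time (a new reading comes with each control period).
- robot.capture(name): name is "scene" or "top"; returns a dict with "color" (384x512x3 uint8, blue, green, red), "z_map" (384x512 float32, m along the optical axis (not along the pixel's ray), 0 where there is no reading), "camera_matrix" (3x3 intrinsics, pixels), "dist_coeffs" ([k1, k2, p1, p2, k3] as OpenCV has them; the pictures are not rectified), "cam_to_world" (4x4, takes a point from camera to world coordinates). Camera axes: x right, y up, looking along -z (the intrinsics and any distortion apply to the point x, -y, -z); pixel columns grow to the right and rows downward; lengths in m; the calibration is good to about 2 mm. A picture is of the moment at which its call begins.
- robot.finish_job(): hands the job in; it is judged then, once.
Trained networks look in a picture, given as the dict that the camera call returned (one of the last four; its "shot" number tells which), for a name from the list of things; names that differ only in an ending like _2 or _b are one class to them, and where a whole thing is asked for, a point or a joint stands for the part that bears it (a point fixed in the world has none). Each returns a list of dicts, best first, with "score" (0 to 1); they miss things now and then, are a little off and sometimes report something else, mostly with a low value. They report only what shows in the picture. A call takes as long as a camera call. They do not tell look-alikes from the thing itself.
- robot.masks_of(picture, thing): "pixels" (384x512 bool, what is visible of it) and "box" ([left, top, width, height] in pixels, round what is visible of it).
The state is a dict: "clock": time; "qpos": joint angles; "qvel": joint speeds; "effort": joint torques, N m; "eef_pos": TCP position; "tool_rot": TCP orientation; "force": force on the tool from outside, world axes, zero at the start; "torque": the same for the moment, N m; "gripper_width": opening from 0.0 (shut) to 1.0 (fully open); "gripper_force": force on a finger pad.
Only numpy, scipy, OpenCV 4.12 (cv2) and the standard library are available. Lean on these libraries where they do the work, as an engineer would, in place of code of your own. Each camera call takes 0.05 s, during which the arm holds its last target. There are 200 camera calls.

TASK

Lay the brass bush in the bench clamp's cradle, lengthwise between anvil and jaw, and let go of it. Then pull the ratchet trigger back towards the grip, stroke by stroke and without pushing the jaw by hand, until the bush is gripped firmly end to end with about 18 N; feel the trigger's resistance and never overtighten beyond 35 N. Finish with the trigger released, and leave the bearing, the elbow fitting and the hex key alone.

Things in the scene. Friction and masses are not known exactly. Their poses are not given: they have to be found in the camera images.
- bush: Brass bush, a short tube lying on its side: 52 mm across the barrel (and high), 94 mm long, 0.45 to 0.85 kg. Origin at the centre of its underside, z up; its y axis runs along the barrel, x across it. It lies loose near the bench's front edge and does not roll by itself. Grasp it across the barrel (52 mm).
- clamp: Bench clamp, bolted down; steel base plate 310 x 84 x 12 mm. Origin on the bench under it; x runs along it from the pistol grip to the anvil, z is up. Along x: black grip, trigger lever, drive housing (to x = -0.06, up to z = 0.09; its rod sticks out behind to x = -0.20), toothed push rod with the moving jaw, cradle (centre x = 0.050), anvil post (x = 0.131 to 0.149, 60 mm wide, 68 mm high).
- seat (a point): Centre of the cradle's seat surface, 14 mm above the bench. Two low guide rails, 59 mm apart and 8 mm higher than the seat, run along the clamp's x for 80 mm. With the bush loaded, its origin is near this point and its barrel lies along the clamp's x.
- anvil (a point): Middle of the adjusting range of the anvil's face, 40 mm above the bench. The anvil is a steel pad 38 mm in diameter on a screw, looking to the clamp's -x. It is set differently each time, up to 4 mm to either side of this point along x, and locked.
- clamp_jaw: Moving jaw on the toothed rod: round rubber-faced pad, 36 mm in diameter. Origin at the centre of its pressing face, which looks along the clamp's +x to the anvil, 40 mm above the bench; it slides along x only. At the start the gap to the anvil is 13 to 27 mm longer than the bush. A dry friction of 18 N holds it, also when gripping. The pad is sprung: about 10 N per mm once the bush is jammed.
- clamp_trigger (a joint): Angle of the trigger lever, rad: 0 = released, leaning forward to the jaw; 0.5 = pulled back to its stop at the grip (clamp -x). A spring returns it. Each pull drives the jaw forward by a pawl on 4.5 mm teeth, up to 11 mm a full stroke less up to one tooth; on the return the jaw stays.
- trigger_roller (a point): Centre of the black, freely turning cross roller at the trigger's upper end, 16 mm in diameter, 44 mm long across the clamp. A full stroke moves it 33 mm along the clamp's -x, nearly level; open in front. Pull at the roller, slow and steady: 2 to 4 N idle, 9 to 10 N while the jaw runs free, 17 N means about 18 N on the bush, 20 N about 25 N, 24 N about 35 N; the pawl's click gives a brief spike.
- grip (a point): Top of the fixed black pistol grip behind the trigger, about 8 mm below its upper end, on its centre line; the grip is 18 mm thick along the clamp's x and 30 mm wide. Roller and grip together measure about 77 mm when the trigger is released.
- pivot (a point): Pivot of the trigger, its axis along the clamp's y. The roller's centre is 66 mm from it.
- bearing: Bystander: steel ball bearing lying flat, 72 mm in diameter, 18 mm high; origin at the centre of its underside.
- elbow: Bystander: elbow pipe fitting, 63 x 82 x 44 mm; origin at the centre of its underside.
- hexkey: Bystander: steel hex key, 84 mm long; origin at the centre of its underside.
There are look-alikes about, which are no part of the job. Of the things that look like the bush, take the one that is farthest to the robot's left at the start.

How it is judged:
On the way, in this order (a step that is already met when the one before it is completed fails the run):
1. the bush lies in the cradle between jaw and anvil, let go (x of bush in the frame of seat between -0.02 and 0.02 m and y of bush in the frame of seat between -0.007 and 0.007 m and z of bush in the frame of seat between -0.003 and 0.003 m and angle between the y axis of bush and the x axis of clamp, either way round below 0.15 rad and contact force between the fingers and bush below 0.2 N), for 0.2 s.
2. the trigger is pulled and the jaw grips the bush with more than 12 N (value of joint clamp_trigger above 0.08 rad and contact force between clamp_jaw and bush above 12 N), for 0.1 s.
At the end, for the whole second after the job is handed in: The bush lies on the cradle's seat, within 20 mm of its centre lengthwise and 7 mm across, along the clamp within 0.15 rad, at rest, the jaw pressing on it with over 10 N (over 12 N was reached under the pulled trigger); the trigger is back within 0.06 rad of released (contact force between clamp_jaw and bush above 10 N and value of joint clamp_trigger below 0.06 rad and x of bush in the frame of seat between -0.02 and 0.02 m and y of bush in the frame of seat between -0.007 and 0.007 m and z of bush in the frame of seat between -0.003 and 0.003 m and angle between the y axis of bush and the x axis of clamp, either way round below 0.15 rad and linear speed of bush below 0.01 m/s); the robot touches nothing.
It fails at once if the jaw presses on the bush with more than 35 N (contact force between clamp_jaw and bush above 35 N).
It fails at once if the robot pushes the jaw itself (more than 5 N) (contact force between any of the fingers, the arm and clamp_jaw above 5 N).
It fails at once if the bearing, the elbow fitting or the hex key is moved by more than 20 mm (distance of any of bearing, elbow, hexkey from where it was at the start of the episode above 0.02 m).
It also fails if it takes over 54 s, if anything falls off the work surface, if the arm or the gripper's body presses on something with over 40 N, if the wrist force passes 120 N, or if a joint passes its speed limit or range.

## Working session

There is one attempt and no reset: what is moved stays moved. The work goes in short steps, Python scripts to look and compute and a tool call to move; the robot and the scene stay as the last step left them, time stands still between calls to the robot, and variables do not carry over. Pictures are saved under pics/ and viewed, at most 10 in all, crops included, and the job is handed in when it is done.

Besides the shell and the picture viewer there is one more tool, called after ">>>" as a command line: name --argument value ..., lists and objects as JSON in quotes. play_rows: Moves the arm, as the interface text tells. Its arguments: {"type":"object","properties":{"increments":{"type":"array","items":{"type":"array","items":{"type":"array","items":{"type":"number","minimum":-1,"maximum":1}}}},"newtons":{"type":"number"}},"required":["increments"]}

```bash
mkdir -p pics
cat > h.py <<'E'
import numpy as np, cv2
from bench import robot
def pts(p):
    z=p["z_map"]; K=p["camera_matrix"]; h,w=z.shape
    u,v=np.meshgrid(np.arange(w),np.arange(h))
    n=cv2.undistortPoints(np.stack([u,v],-1).reshape(-1,1,2).astype(np.float32),K,p["dist_coeffs"]).reshape(h,w,2)
    P=np.stack([n[...,0]*z,-n[...,1]*z,-z,np.ones_like(z)],-1)
    W=(P@p["cam_to_world"].T)[...,:3]; W[z==0]=np.nan
    return W
E
python3 - <<'E'
from h import *
print(robot.state(), robot.grip_depth)
ims=[]
for c in ("scene","top"):
    p=robot.capture(c); W=pts(p); im=p["color"].copy()
    print(c,p["cam_to_world"][:3,3])
    for t in ("bush","clamp","clamp_jaw","clamp_trigger","bearing","elbow","hexkey"):
        for m in robot.masks_of(p,t):
            if m["score"]<.2: continue
            q=W[m["pixels"]]; q=q[~np.isnan(q[:,0])]
            if len(q)==0: continue
            print(c,t,round(m["score"],2),m["box"],len(q),np.median(q,0).round(3),q.min(0).round(3),q.max(0).round(3))
    cv2.imwrite(f"pics/{c}0.png",cv2.resize(im,(768,576)))
E
```

```text
{'clock': 0.0, 'qpos': array([ 1.17759946e+00,  2.77167519e-01, -2.78671195e-02,  1.26797866e+00,
       -1.32109474e-05,  1.46743374e+00]), 'qvel': array([-3.68538753e-04,  7.07989353e-04,  1.17484786e-03, -4.23189061e-04,
        6.48717918e-04,  8.60218718e-05]), 'effort': array([ 7.51128482e-04, -4.45503616e+01,  2.95206106e+01,  1.65422831e-02,
       -2.17025638e-05, -1.22178108e-06]), 'eef_pos': array([0.17831843, 0.59822767, 0.23014473]), 'tool_rot': array([[-9.58291166e-01,  2.85792479e-01, -8.37212545e-04],
       [ 2.85793624e-01,  9.58288991e-01, -2.05284800e-03],
       [ 2.15603048e-04, -2.20649611e-03, -9.99997542e-01]]), 'force': array([-0.18564596,  0.57620177, -1.10998834]), 'torque': array([-0.0363663 ,  0.03439896, -0.05818808]), 'gripper_force': 0.0, 'gripper_width': 1.001658699652392} -0.0187
scene [ 0.28262211 -0.63013907  0.71404024]
scene bush 0.88 [184.8, 202.8, 25.9, 39.4] 695 [0.422 0.075 0.043] [0.397 0.046 0.   ] [0.447 0.144 0.053]
scene bush 0.67 [327.6, 186.8, 22.4, 33.5] 591 [0.784 0.008 0.042] [ 0.671 -0.135 -0.003] [0.843 0.069 0.145]
scene bush 0.
[... 1240 characters left out ...]
51 -0.025 -0.002] [0.843 0.075 0.054]
top clamp 0.69 [140.2, 154.6, 141.2, 61.6] 4097 [0.623 0.12  0.014] [ 0.552 -0.051 -0.005] [0.703 0.306 0.155]
top clamp 0.56 [171.9, 180.6, 9.9, 8.9] 128 [0.61  0.187 0.142] [0.592 0.176 0.071] [0.631 0.21  0.146]
top clamp_jaw 0.55 [141.3, 180.9, 69.4, 19.4] 337 [0.613 0.167 0.047] [ 0.578  0.123 -0.001] [0.639 0.304 0.145]
top clamp_trigger 0.55 [171.9, 179.0, 15.0, 14.9] 153 [0.61  0.187 0.142] [0.59  0.176 0.071] [0.633 0.212 0.146]
top bearing 0.68 [137.9, 239.7, 29.6, 24.4] 543 [0.459 0.277 0.016] [ 0.426  0.241 -0.001] [0.495 0.319 0.022]
top hexkey 0.68 [143.4, 275.1, 33.8, 11.2] 129 [0.382 0.244 0.005] [ 0.367  0.217 -0.004] [0.39  0.299 0.011]
```

View pics/top0.png

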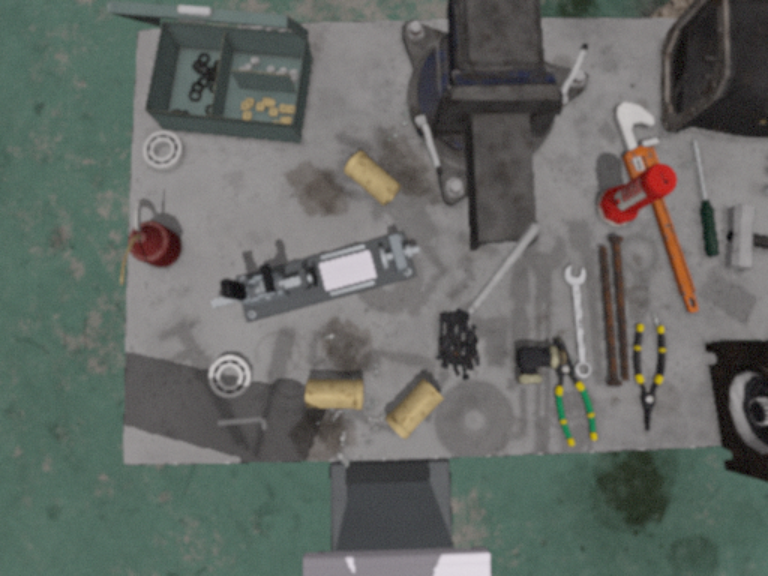

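View pics/scene0.png

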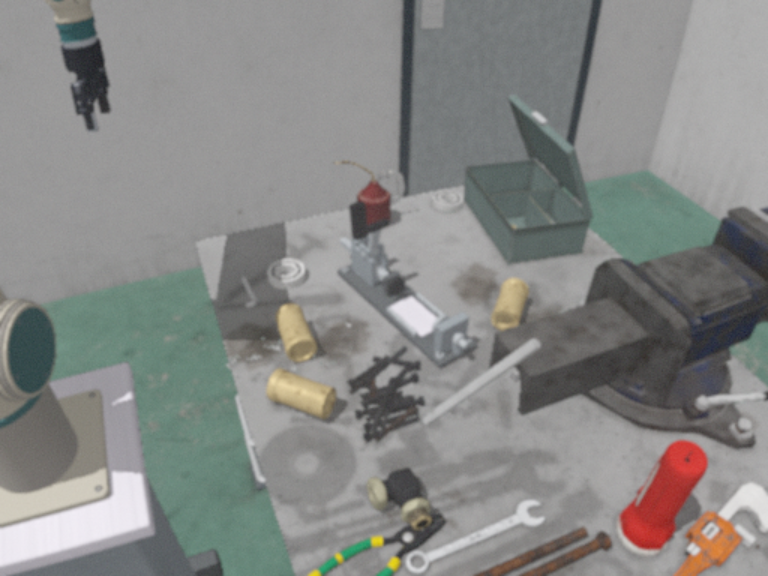

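The top view, in 768-px coordinates, shows three brass bushes: A at (335,393), B at (415,407) and C at (372,177). Image left is the robot's left (+y), so A is farthest left at y≈0.095, and it is also near the front edge. The clamp runs from the grip at (235,288) to the anvil at (410,248). I'll confirm A in an enlarged crop and measure.

Run:
```python
from h import *
p=robot.capture("top"); W=pts(p); im=p["color"]
cr=im[140:310,120:310]; cv2.imwrite("pics/crop1.png",cv2.resize(cr,None,fx=3.5,fy=3.5,interpolation=cv2.INTER_CUBIC))
def rect(q): 
    r=cv2.minAreaRect((q[:,:2]*1000).astype(np.float32)); b=cv2.boxPoints(r); e=b[1]-b[0]; f=b[2]-b[1]
    if np.linalg.norm(f)>np.linalg.norm(e): e,f=f,e
    return np.round(r[0],1),np.linalg.norm(e).round(1),np.linalg.norm(f).round(1),np.degrees(np.arctan2(e[1],e[0])).round(1)
m=max(robot.masks_of(p,"bush"),key=lambda m:-m["box"][0])
q=W[m["pixels"]]; q=q[q[:,2]>.015]; print("bush",len(q),rect(q),np.percentile(q[:,2],98)); 
t=q[q[:,2]>.046]; print("ridge",rect(t),t.mean(0)); c=np.cov(t[:,:2].T); w,v=np.linalg.eigh(c); print(v[:,1])
R=(W[...,0]>.53)&(W[...,0]<.73)&(W[...,1]>-.08)&(W[...,1]<.31)
a=R&(W[...,2]>.006)&(W[...,2]<.018)
n,l,s,_=cv2.connectedComponentsWithStats(a.astype(np.uint8)); k=1+np.argmax(s[1:,4]); 
print("plate",rect(W[l==k]),s[k])
mm=max(robot.masks_of(p,"clamp"),key=lambda m:m["pixels"].sum())
q=W[mm["pixels"]]; q=q[q[:,2]>.006]; print("clampmask",rect(q[q[:,2]<.018]))
# seat: bright pixels
s=R&(im.min(2)>200)
n,l,st,_=cv2.connectedComponentsWithStats(s.astype(np.uint8)); k=1+np.argmax(st[1:,4]); print("seat",rect(W[l==k]),W[l==k][:,2].mean(),st[k])
for lo,hi in ((.055,.075),(.075,.1),(.1,.135),(.135,.17)):
    q=W[R&(W[...,2]>lo)&(W[...,2]<hi)]; 
    if len(q)>4: print(lo,hi,len(q),rect(q),q.mean(0))
```

```text
bush 709 (array([427.9,  97.1]), np.float32(94.7), np.float32(46.5), np.float32(89.8)) 0.0514963501418212
ridge (array([426.4,  96.9]), np.float32(94.2), np.float32(32.2), np.float32(86.7)) [0.42742723 0.09555708 0.04856221]
[0.03895596 0.99924093]
plate (array([629.9, 111. ]), np.float32(310.4), np.float32(84.7), np.float32(-76.3)) [ 161  157  117   58 2335]
clampmask (array([630.3, 109.9]), np.float32(308.2), np.float32(84.8), np.float32(-76.4))
seat (array([638.4,  70.8]), np.float32(85.9), np.float32(45.2), np.float32(-75.9)) 0.013684861092456469 [214 168  36  24 508]
0.055 0.075 368 (array([635.3, 110.3]), np.float32(277.1), np.float32(60.2), np.float32(-78.7)) [0.63672423 0.07561673 0.06486917]
0.075 0.1 135 (array([603.7, 215.8]), np.float32(58.1), np.float32(37.6), np.float32(-81.1)) [0.59911766 0.21792029 0.08480642]
0.1 0.135 62 (array([608.6, 216.8]), np.float32(74.4), np.float32(26.3), np.float32(-61.7)) [0.59616886 0.23297508 0.11954887]
0.135 0.17 262 (array([604.5, 216. ]), np.float32(75.6), np.float32(44.1), np.float32(-77.0)) [0.60350488 0.21274192 0.14567901]
```

View pics/crop1.png

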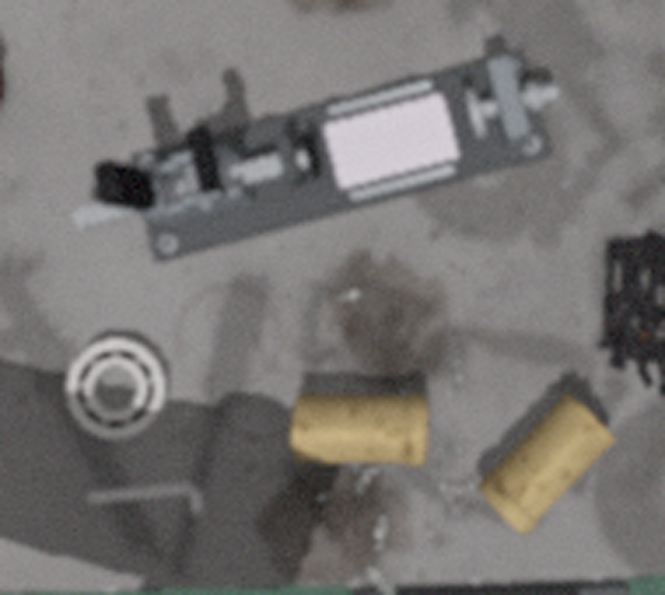

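In the crop, bush A is at (360,430), the leftmost of the bushes and closest to the front edge, and the decoy is at (545,465). The anvil pad is at (475,110), the jaw at (300,155), the roller at (205,155) and the grip at (125,185). Plate 310x85 mm, seat height 13.7 mm and roller+grip 75.6 mm all match the given sizes. Moving above bush A.

>>> play_rows --increments '[[[1,-0.2985,-0.32,0.078,0,0,0],[1,-0.2985,-0.32,0.078,0,0,0],[1,-0.2985,-0.32,0.078,0,0,0],[1,-0.2985,-0.32,0.078,0,0,0],[1,-0.2985,-0.32,0.078,0,0,0],[1,-0.2985,-0.32,0.078,0,0,0],[1,-0.2985,-0.32,0.078,0,0,0],[1,-0.2985,-0.32,0.078,0,0,0],[1,-0.2985,-0.32,0.078,0,0,0],[1,-0.2985,-0.32,0.078,0,0,0],[1,-0.2985,-0.32,0.078,0,0,0],[1,-0.2985,-0.32,0.078,0,0,0],[1,-0.2985,-0.32,0.078,0,0,0],[1,-0.2985,-0.32,0.078,0,0,0],[1,-0.2985,-0.32,0.078,0,0,0],[1,-0.2985,-0.32,0.078,0,0,0]]]'

```text
clock: 2.28
eef_pos: [0.4284, 0.0956, 0.1316]
tool_rot: [[-0.958, 0.286, 0.001], [0.286, 0.958, 0.0], [-0.001, 0.0, -1.0]]
force: [1.0, 0.7, 0.1]
gripper_width: 0.999
gripper_force: 0.0
```

>>> play_rows --increments '[[[1,0,0,0,0,0,0.1507],[1,0,0,0,0,0,0.1507],[1,0,0,0,0,0,0.1507],[1,0,0,0,0,0,0.1507],[1,0,0,0,0,0,0.1507],[1,0,0,0,0,0,0.1507],[1,0,0,0,0,0,0.1507],[1,0,0,0,0,0,0.1507],[1,0,0,0,0,0,0.1507],[1,0,0,0,0,0,0.1507],[1,0,0,0,0,0,0.1507],[1,0,0,0,0,0,0]]]'

```text
clock: 3.28
eef_pos: [0.4278, 0.0972, 0.1316]
tool_rot: [[0.023, 1.0, 0.0], [1.0, -0.023, 0.0], [0.0, 0.0, -1.0]]
force: [0.4, -0.5, -0.1]
gripper_width: 1.0
gripper_force: 0.0
```

```bash
cat >> h.py <<'E'
th=np.radians(-76.3); AX=np.array([np.cos(th),np.sin(th)]); AY=np.array([-AX[1],AX[0]]); O=np.array([.6302,.1107])-.010*AX
def cl(W): d=W[...,:2]-O; return np.stack([d@AX,d@AY,W[...,2]],-1)
E
python3 - <<'E'
from h import *
s=robot.state(); print(s["eef_pos"],s["tool_rot"].round(3).tolist(),s["force"],cl(s["eef_pos"]))
for n in ("top","scene"):
    p=robot.capture(n); C=cl(pts(p))
    for nm,b in dict(post=(.1,.2,-.04,.04,.060,.08),anvil=(.07,.13,-.025,.025,.035,.064),jaw=(-.055,.04,-.025,.025,.035,.064),rollergrip=(-.16,-.03,-.04,.04,.10,.17),rails=(.0,.1,-.04,.04,.018,.026)).items():
        q=C[(C[...,0]>b[0])&(C[...,0]<b[1])&(C[...,1]>b[2])&(C[...,1]<b[3])&(C[...,2]>b[4])&(C[...,2]<b[5])]
        if len(q)>3:print(n,nm,len(q),q.min(0).round(4),q.max(0).round(4),np.median(q,0).round(4))
    q=C[(abs(C[...,1])<.02)&(C[...,2]>.03)&(C[...,0]>-.2)&(C[...,0]<.16)]
    h={}
    for a in q: h.setdefault(int(np.floor(a[0]/.005)),[]).append(a[2])
    print(n,[(k*5,len(h[k]),int(max(h[k])*1000)) for k in sorted(h)])
E
```

```text
[0.42781792 0.09724239 0.13164307] [[0.023, 1.0, 0.0], [1.0, -0.023, 0.0], [0.0, 0.0, -1.0]] [ 0.37134156 -0.45883215 -0.07392743] [-0.02485707 -0.19981141  0.13164307]
top post 173 [ 0.1311 -0.0308  0.0609] [0.1489 0.0291 0.071 ] [ 0.14   -0.0016  0.0672]
top anvil 62 [ 0.1114 -0.0192  0.0401] [0.1295 0.0183 0.0598] [ 0.1163 -0.0023  0.0512]
top jaw 183 [-0.0545 -0.0176  0.036 ] [-0.006   0.0175  0.0603] [-0.024  -0.002   0.0494]
top rollergrip 326 [-0.1366 -0.0226  0.1001] [-0.0607  0.0214  0.1547] [-0.1172 -0.0027  0.1431]
top rails 165 [ 0.0108 -0.0373  0.0181] [0.0898 0.0364 0.0244] [ 0.0488 -0.0299  0.0212]
top [(-190, 1, 44), (-185, 10, 47), (-180, 13, 47), (-175, 10, 48), (-170, 14, 48), (-165, 10, 47), (-160, 8, 47), (-155, 7, 46), (-150, 4, 47), (-145, 2, 45), (-140, 8, 153), (-135, 29, 154), (-130, 46, 154), (-125, 57, 154), (-120, 116, 149), (-115, 57, 116), (-110, 30, 73), (-105, 26, 85), (-100, 22, 89), (-95, 31, 91), (-90, 23, 90), (-85, 9, 89), (-80, 21, 141), (-75, 62, 146), (-70, 73, 146), (-65, 84, 144), (-60, 16, 58), (-55, 12, 48), (-50, 11, 47), (-45, 13, 48), (
[... 691 characters left out ...]
.0489 -0.0332  0.0207]
scene [(-185, 4, 43), (-180, 8, 44), (-175, 9, 44), (-170, 4, 44), (-165, 7, 44), (-160, 7, 44), (-155, 5, 43), (-150, 3, 45), (-140, 1, 127), (-135, 13, 151), (-130, 28, 153), (-125, 63, 151), (-120, 119, 148), (-115, 72, 127), (-110, 13, 87), (-105, 1, 31), (-100, 3, 83), (-95, 7, 84), (-90, 6, 85), (-85, 20, 84), (-80, 51, 112), (-75, 63, 139), (-70, 74, 143), (-65, 100, 143), (-60, 42, 142), (-55, 11, 47), (-50, 8, 46), (-45, 5, 46), (-40, 1, 47), (-30, 15, 58), (-25, 25, 59), (-20, 38, 58), (-15, 3, 54), (-10, 64, 57), (-5, 15, 59), (110, 12, 59), (115, 28, 59), (120, 3, 59), (130, 12, 67), (135, 20, 69), (140, 18, 69), (145, 96, 70), (150, 38, 66), (155, 13, 49)]
```

>>> play_rows --increments '[[[1,0,-0.012,0.3,0,0,0],[1,0,0,0.3,0,0,0],[1,0,0,0.3,0,0,0],[1,0,0,0.3,0,0,0],[1,0,0,0.2,0,0,0],[1,0,0,0.11,0,0,0],[1,0,0,0,0,0,0],[-1,0,0,0,0,0,0],[-1,0,0,0,0,0,0],[-1,0,0,0,0,0,0],[-1,0,0,0,0,0,0],[-1,0,0,0,0,0,0],[-1,0,0,0,0,0,0],[-1,0,0,0,0,0,0],[-1,0,0,0,0,0,0]]]' --newtons 50

```text
clock: 4.63
eef_pos: [0.4278, 0.0974, 0.0121]
tool_rot: [[0.021, 1.0, 0.002], [1.0, -0.021, 0.0], [0.0, 0.002, -1.0]]
force: [-0.9, 0.6, 6.6]
gripper_width: 0.598
gripper_force: 54.2
```

>>> play_rows --increments '[[[-1,0,0,-0.28,0,0,0],[-1,0,0,-0.28,0,0,0],[-1,0,0,-0.28,0,0,0],[-1,0,0,-0.28,0,0,0],[-1,0,0,-0.28,0,0,0],[-1,-0.044,0.333,0,0,0,0],[-1,-0.044,0.333,0,0,0,0],[-1,-0.044,0.333,0,0,0,0],[-1,-0.044,0.333,0,0,0,0],[-1,-0.044,0.333,0,0,0,0],[-1,-0.044,0.333,0,0,0,0],[-1,-0.044,0.333,0,0,0,0],[-1,-0.044,0.333,0,0,0,0],[-1,0,0,0,0,0,-0.11],[-1,0,0,0,0,0,-0.11],[-1,0,0,0,0,0,-0.11],[-1,0,0,0,0,0,0],[-1,0,0,0,0,0,0],[-1,0,0,0,0,0,0]]]'

```text
clock: 6.22
eef_pos: [0.6385, 0.0647, 0.1221]
tool_rot: [[-0.234, 0.972, -0.001], [0.972, 0.234, -0.0], [0.0, -0.001, -1.0]]
force: [0.4, -0.1, -4.9]
gripper_width: 0.598
gripper_force: 55.7
```

Run:
```python
from h import *
s=robot.state(); R=s["tool_rot"]; e=s["eef_pos"]; print(e,cl(e),R.round(4).tolist(),s["force"],s["gripper_width"],"ang err",np.degrees(np.arctan2(R[1,1],R[0,1]))-13.7)
t=np.r_[O+.057*AX-.001*AY,e[2]]; print("shift tool",(R.T@(t-e)/.08).round(3))
for n in ("top","scene"):
    p=robot.capture(n); C=cl(pts(p))
    for m in robot.masks_of(p,"bush"):
        q=C[m["pixels"]]; q=q[(abs(q[:,0]-.057)<.07)&(abs(q[:,1])<.04)&(q[:,2]>.05)]
        if len(q)>40: print(n,m["score"],len(q),q.min(0),q.max(0),np.median(q,0),cv2.minAreaRect((q[:,:2]*1000).astype(np.float32)))
    cv2.imwrite(f"pics/{n}1.png",cv2.resize(p["color"][100:300,130:330],(600,600)))
```

```text
[0.63851636 0.06466589 0.12206177] [ 0.05669403 -0.00282288  0.12206177] [[-0.2343, 0.9722, -0.0012], [0.9722, 0.2343, -0.0], [0.0003, -0.0012, -1.0]] [ 0.40648544 -0.05957971 -4.92321754] 0.598060040302731 ang err -0.14706038990331116
shift tool [-0.004  0.023 -0.   ]
top 0.59 94 [ 0.08995229 -0.02798044  0.1377957 ] [0.10465235 0.01364196 0.16305826] [ 0.09903983 -0.01439278  0.15660868] ((101.03470611572266, -7.574018478393555), (41.46307373046875, 13.538990020751953), 74.37120056152344)
scene 0.74 535 [ 0.01544754 -0.03053558  0.1104055 ] [0.10900473 0.02725548 0.18615331] [ 0.08985025 -0.01002182  0.14682136] ((62.649444580078125, -1.2567863464355469), (57.6839599609375, 91.57894134521484), 86.62366485595703)
```

View pics/scene1.png

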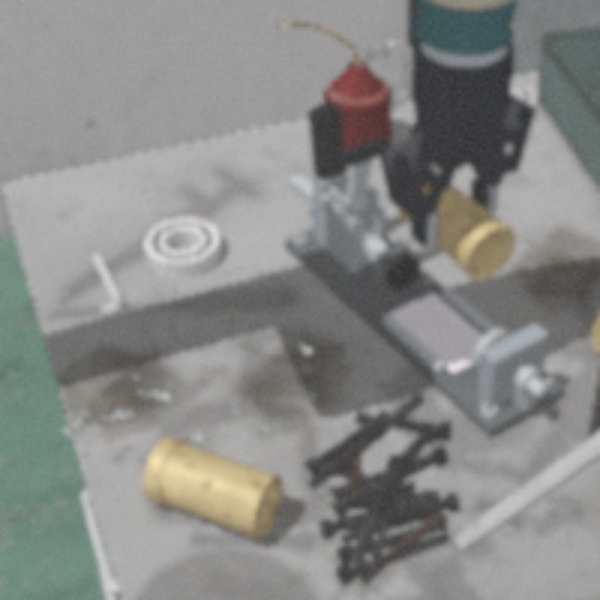

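The crop of the scene view shows the bush held level above the cradle at (475,240), with its barrel along the clamp. The anvil is at (525,365) and the jaw at (400,270). Lowering it slightly away from the anvil.

>>> play_rows --increments '[[[-1,0.05,0.023,0,0,0,0],[-1,0,0,0.25,0,0,0],[-1,0,0,0.25,0,0,0],[-1,0,0,0.25,0,0,0],[-1,0,0,0.25,0,0,0],[-1,0,0,0.07,0,0,0],[-1,0,0,0.03,0,0,0],[-1,0,0,0.03,0,0,0],[-1,0,0,0.03,0,0,0],[-1,0,0,0.03,0,0,0],[-1,0,0,0,0,0,0],[-1,0,0,0,0,0,0]]]'

```text
clock: 7.42
eef_pos: [0.6407, 0.069, 0.0282]
tool_rot: [[-0.236, 0.972, 0.001], [0.972, 0.236, 0.0], [-0.0, 0.001, -1.0]]
force: [-0.1, 0.4, -6.1]
gripper_width: 0.597
gripper_force: 55.7
```

>>> play_rows --increments '[[[-1,0,0,0.015,0,0,0],[-1,0,0,0.015,0,0,0],[-1,0,0,0,0,0,0]]]'

```text
clock: 7.67
eef_pos: [0.6408, 0.0689, 0.0261]
tool_rot: [[-0.236, 0.972, 0.001], [0.972, 0.236, 0.0], [-0.0, 0.001, -1.0]]
force: [-2.4, -0.5, -0.2]
gripper_width: 0.597
gripper_force: 56.1
```

>>> play_rows --increments '[[[0.3,0,0,0,0,0,0],[0.5,0,0,0,0,0,0],[1,0,0,0,0,0,0],[1,0,0,0,0,0,0],[1,0,0,0,0,0,0],[1,0,0,0,0,0,0],[1,0,0,-0.25,0,0,0],[1,0,0,-0.35,0,0,0],[1,0,0,-0.4,0,0,0],[1,0,0,-0.4,0,0,0],[1,0,0,-0.4,0,0,0],[1,0,0,-0.3,0,0,0],[-1,0,0,0,0,0,0],[-1,0,0,0,0,0,0],[-1,0,0,0,0,0,0],[-1,0,0,0,0,0,0],[-1,0,0,0,0,0,0],[-1,0,0,0,0,0,0]]]'

```text
clock: 9.17
eef_pos: [0.639, 0.0689, 0.1913]
tool_rot: [[-0.236, 0.972, -0.003], [0.972, 0.236, -0.0], [0.001, -0.003, -1.0]]
force: [-0.3, -0.2, -0.4]
gripper_width: 0.145
gripper_force: 0.0
```

Run:
```python
from h import *
s=robot.state(); R=s["tool_rot"]; e=s["eef_pos"]; print(e,cl(e),s["force"],s["gripper_width"])
for n in ("top","scene"):
    p=robot.capture(n); C=cl(pts(p))
    q=C[(abs(C[...,0]-.05)<.058)&(abs(C[...,1])<.028)&(C[...,2]>.045)&(C[...,2]<.075)]
    if len(q)>9:
        q2=q[q[:,0]>.006]; print(n,len(q2),q2.min(0),q2.max(0),np.median(q2,0),cv2.minAreaRect((q2[:,:2]*1000).astype(np.float32)))
    q=C[(C[...,0]>-.16)&(C[...,0]<-.03)&(abs(C[...,1])<.04)&(C[...,2]>.12)&(C[...,2]<.17)]; print(q.min(0),q.max(0))
    r=q[q[:,0]>-.09]; print("roller",r.min(0),r.max(0))
    if n=="scene": cv2.imwrite("pics/s2.png",cv2.resize(p["color"][100:250,180:380],(800,600)))
```

```text
[0.6390229  0.0689414  0.19131022] [ 0.05266013 -0.00131815  0.19131022] [-0.27825022 -0.16996889 -0.36502858] 0.1446040738463004
top 144 [ 0.08041316 -0.02401262  0.04588525] [0.10158849 0.02602063 0.06813301] [ 0.09200521 -0.00302708  0.06064837] ((92.33175659179688, 1.1680183410644531), (50.11085510253906, 19.867652893066406), 84.98222351074219)Traceback (most recent call last):
  File "<stdin>", line 8, in <module>
    return umr_minimum(a, axis, None, out, keepdims, initial, where)
ValueError: zero-size array to reduction operation minimum which has no identity
```

Run:
```python
from h import *
p=robot.capture("scene"); C=cl(pts(p))
q=C[(abs(C[...,0]-.05)<.058)&(abs(C[...,1])<.03)&(C[...,2]>.045)&(C[...,2]<.075)]
q2=q[q[:,0]>.004]; print(len(q2),q2.min(0),q2.max(0),np.median(q2,0),cv2.minAreaRect((q2[:,:2]*1000).astype(np.float32)))
cv2.imwrite("pics/s2.png",cv2.resize(p["color"][100:250,180:380],(800,600)))
```

```text
477 [ 0.00868137 -0.02587959  0.04507396] [0.10397038 0.02125427 0.06641144] [ 0.06042398 -0.01074992  0.05936735] ((56.277217864990234, -1.5055160522460938), (47.328948974609375, 94.67659759521484), 88.84695434570312)
```

View pics/s2.png

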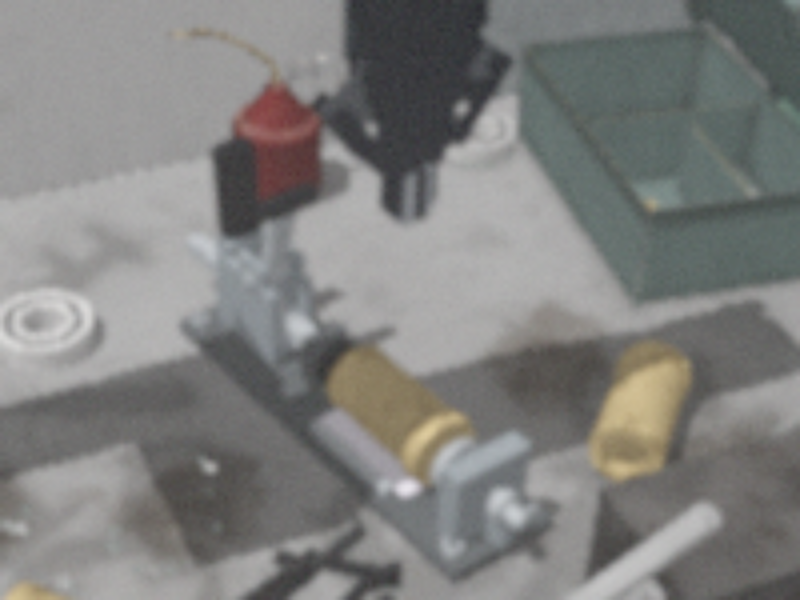

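The crop shows the bush seated in the cradle, with its end near the anvil at (450,440) and the jaw behind it at (325,355). Its top is at 66 mm, the right height for a seated bush. The roller is at (290,195) and the shut gripper at (410,190). Moving the shut fingers in front of the roller.

>>> play_rows --increments '[[[-1,0.28,0,0,0,0,0],[-1,0.28,0,0,0,0,0],[-1,0.28,0,0,0,0,0],[-1,0.28,0,0,0,0,0],[-1,0,0,0,0,0,0],[-1,0,0,0.23,0,0,0],[-1,0,0,0.23,0,0,0],[-1,0,0,0.23,0,0,0],[-1,0,0,0.23,0,0,0],[-1,0,0,0,0,0,0],[-1,0,0,0,0,0,0],[-1,0,0,0,0,0,0],[-1,0,0,0,0,0,0]]]'

```text
clock: 10.35
eef_pos: [0.6203, 0.156, 0.1211]
tool_rot: [[-0.236, 0.972, 0.003], [0.972, 0.236, 0.0], [-0.0, 0.003, -1.0]]
force: [0.2, 0.8, 0.3]
gripper_width: -0.003
gripper_force: 0.0
```

```bash
cat > st.py <<'E'
from h import *
s=robot.state(); f=s["force"]; print(s["clock"],cl(s["eef_pos"]).round(4),"fx,fy,fz clamp",f[:2]@AX,f[:2]@AY,f[2],s["gripper_width"])
E
python3 st.py
```

```text
10.35 [-0.0364  0.0011  0.1211] fx,fy,fz clamp -0.7071653974586051 0.4053030481145951 0.3322239259166711 -0.002924383333702462
```

>>> play_rows --increments '[[[-1,0.05,0,0,0,0,0],[-1,0.05,0,0,0,0,0],[-1,0.05,0,0,0,0,0],[-1,0.035,0,0,0,0,0],[-1,0.035,0,0,0,0,0],[-1,0.035,0,0,0,0,0],[-1,0.035,0,0,0,0,0],[-1,0.035,0,0,0,0,0],[-1,0,0,0,0,0,0]]]'

```text
clock: 11.1
eef_pos: [0.6143, 0.1786, 0.1205]
tool_rot: [[-0.234, 0.972, 0.003], [0.972, 0.234, -0.007], [-0.007, 0.002, -1.0]]
force: [2.5, -9.5, 2.7]
gripper_width: -0.004
gripper_force: 4.9
```

```bash
python3 st.py
```

```text
11.1 [-0.0597  0.0006  0.1205] fx,fy,fz clamp 9.820556800577668 0.17370008109593743 2.719424086805513 -0.00396211137813202
```

>>> play_rows --increments '[[[-1,0.035,0,0,0,0,0],[-1,0.035,0,0,0,0,0],[-1,0.035,0,0,0,0,0],[-1,0.035,0,0,0,0,0],[-1,0.035,0,0,0,0,0],[-1,0.035,0,0,0,0,0],[-1,0,0,0,0,0,0]]]'

```text
clock: 11.68
eef_pos: [0.6104, 0.1951, 0.1205]
tool_rot: [[-0.234, 0.972, 0.004], [0.972, 0.234, -0.006], [-0.007, 0.002, -1.0]]
force: [1.7, -8.2, 3.5]
gripper_width: 0.003
gripper_force: 4.4
```

```bash
python3 st.py
```

```text
11.6833 [-0.0767  0.0008  0.1205] fx,fy,fz clamp 8.41007661674661 -0.30814337613496506 3.5206235312569456 0.0026736821550925635
```

>>> play_rows --increments '[[[-1,0.03,0,0,0,0,0],[-1,0.02,0,0,0,0,0],[-1,-0.1,0,0,0,0,0],[-1,-0.1,0,0,0,0,0],[-1,-0.1,0,0,0,0,0],[-1,-0.1,0,0,0,0,0],[-1,-0.1,0,0,0,0,0],[-1,-0.05,0,0,0,0,0],[-1,0,0,0,0,0,0],[-1,0,0,0,0,0,0]]]'

```text
clock: 12.52
eef_pos: [0.6182, 0.1587, 0.1194]
tool_rot: [[-0.236, 0.972, -0.0], [0.972, 0.236, 0.001], [0.001, -0.0, -1.0]]
force: [-0.1, 0.0, 0.6]
gripper_width: 0.004
gripper_force: 0.0
```

Run:
```python
import st
from h import *
p=robot.capture("scene"); C=cl(pts(p))
q=C[(C[...,0]>-.03)&(C[...,0]<.12)&(abs(C[...,1])<.03)&(C[...,2]>.045)&(C[...,2]<.068)]
c=p["color"][(C[...,0]>-.03)&(C[...,0]<.12)&(abs(C[...,1])<.03)&(C[...,2]>.045)&(C[...,2]<.068)].astype(int)
br=(c[:,2]-c[:,0])>40
print("bush",q[br].min(0),q[br].max(0),"other",np.unique((q[~br][:,0]*500).astype(int)*2,return_counts=True))
```

```text
12.5167 [-0.0395 -0.0003  0.1194] fx,fy,fz clamp -0.020476583693576446 -0.04842999314415829 0.5662713464650507 0.004293605574438366
bush [ 0.01086298 -0.02563531  0.04508745] [0.10298907 0.01056962 0.06624844] other (array([-28, -18, -16, -14, -12, -10,  -8,  -6,  -4,   0,   2,   4,   6,
         8,  10,  12,  14,  16,  18,  20,  22,  24,  26,  28,  30,  32,
        34,  36,  38,  42,  44,  46,  50,  54,  56,  58,  66,  70,  76,
        80,  84,  90,  92,  98, 100, 102, 110, 112, 114, 116, 118]), array([ 1,  4,  2,  7,  9,  8, 17, 18,  3,  6,  4,  2,  2,  3,  9,  7,  4,
        3,  4,  3,  4,  5,  5,  1,  7,  5,  1,  5,  2,  2,  1,  1,  2,  1,
        1,  1,  1,  1,  2,  1,  2,  1,  1,  1,  3,  7,  2,  3, 11,  8, 22]))
```

>>> play_rows --increments '[[[-1,0.05,0,0,0,0,0],[-1,0.05,0,0,0,0,0],[-1,0.035,0,0,0,0,0],[-1,0.035,0,0,0,0,0],[-1,0.035,0,0,0,0,0],[-1,0.035,0,0,0,0,0],[-1,0.035,0,0,0,0,0],[-1,0.035,0,0,0,0,0],[-1,0,0,0,0,0,0]]]'

```text
clock: 13.32
eef_pos: [0.6136, 0.1804, 0.1203]
tool_rot: [[-0.235, 0.972, 0.003], [0.972, 0.235, -0.006], [-0.007, 0.001, -1.0]]
force: [2.6, -9.1, 2.6]
gripper_width: -0.003
gripper_force: 4.8
```

```bash
python3 st.py
```

```text
13.3167 [-0.0617  0.0004  0.1203] fx,fy,fz clamp 9.454993193452893 0.3846578114408676 2.5745339367146056 -0.0030122162998693905
```

>>> play_rows --increments '[[[-1,0.03,0,0,0,0,0],[-1,0.03,0,0,0,0,0],[-1,0.03,0,0,0,0,0],[-1,0.03,0,0,0,0,0],[-1,0,0,0,0,0,0]]]'

```text
clock: 13.73
eef_pos: [0.6117, 0.1894, 0.1205]
tool_rot: [[-0.234, 0.972, 0.003], [0.972, 0.234, -0.007], [-0.007, 0.002, -1.0]]
force: [2.6, -10.3, 3.1]
gripper_width: -0.002
gripper_force: 5.2
```

>>> play_rows --increments '[[[-1,0.025,0,0,0,0,0],[-1,0.025,0,0,0,0,0],[-1,0,0,0,0,0,0]]]'

```text
clock: 13.98
eef_pos: [0.6108, 0.1931, 0.1204]
tool_rot: [[-0.234, 0.972, 0.003], [0.972, 0.234, -0.007], [-0.008, 0.002, -1.0]]
force: [1.7, -9.6, 2.7]
gripper_width: -0.0
gripper_force: 5.3
```

>>> play_rows --increments '[[[-1,0.025,0,0,0,0,0],[-1,0.025,0,0,0,0,0],[-1,0,0,0,0,0,0]]]'

```text
clock: 14.23
eef_pos: [0.6099, 0.1968, 0.1203]
tool_rot: [[-0.234, 0.972, 0.003], [0.972, 0.234, -0.007], [-0.008, 0.002, -1.0]]
force: [2.7, -11.1, 2.7]
gripper_width: 0.001
gripper_force: 5.5
```

```bash
python3 st.py
```

```text
14.2333 [-0.0785  0.0006  0.1203] fx,fy,fz clamp 11.38347035973368 0.021154572172130813 2.6570797184484434 0.000825349938359126
```

>>> play_rows --increments '[[[-1,0.025,0,0,0,0,0],[-1,0,0,0,0,0,0]]]'

```text
clock: 14.4
eef_pos: [0.6096, 0.1982, 0.1202]
tool_rot: [[-0.234, 0.972, 0.004], [0.972, 0.234, -0.009], [-0.009, 0.002, -1.0]]
force: [3.1, -11.6, 1.6]
gripper_width: 0.002
gripper_force: 6.0
```

>>> play_rows --increments '[[[-1,0.02,0,0,0,0,0],[-1,0,0,0,0,0,0]]]'

```text
clock: 14.57
eef_pos: [0.6093, 0.1991, 0.1201]
tool_rot: [[-0.233, 0.972, 0.004], [0.972, 0.233, -0.01], [-0.011, 0.001, -1.0]]
force: [2.9, -12.8, 1.2]
gripper_width: 0.001
gripper_force: 6.7
```

>>> play_rows --increments '[[[-1,-0.1,0,0,0,0,0],[-1,-0.1,0,0,0,0,0],[-1,-0.1,0,0,0,0,0],[-1,-0.1,0,0,0,0,0],[-1,-0.1,0,0,0,0,0],[-1,-0.05,0,0,0,0,0],[-1,0,0,0,0,0,0],[-1,0,0,0,0,0,0]]]'

```text
clock: 15.23
eef_pos: [0.6177, 0.1608, 0.1194]
tool_rot: [[-0.236, 0.972, -0.0], [0.972, 0.236, 0.001], [0.001, -0.0, -1.0]]
force: [-0.4, 0.5, -0.2]
gripper_width: 0.002
gripper_force: 0.0
```

Run:
```python
import st
from h import *
p=robot.capture("scene"); C=cl(pts(p))
k=(C[...,0]>-.03)&(C[...,0]<.12)&(abs(C[...,1])<.03)&(C[...,2]>.045)&(C[...,2]<.068)
q=C[k]; c=p["color"][k].astype(int); br=(c[:,2]-c[:,0])>40
print("bush",q[br].min(0),q[br].max(0))
cv2.imwrite("pics/s3.png",cv2.resize(p["color"][140:240,190:323],(798,600)))
```

```text
15.2333 [-0.0416 -0.0003  0.1194] fx,fy,fz clamp -0.6052828988834484 -0.2968441402109127 -0.22307434107615265 0.0019388019412253604
bush [ 0.01656139 -0.02605263  0.04500083] [0.11039887 0.0123235  0.06665091]
```

View pics/s3.png

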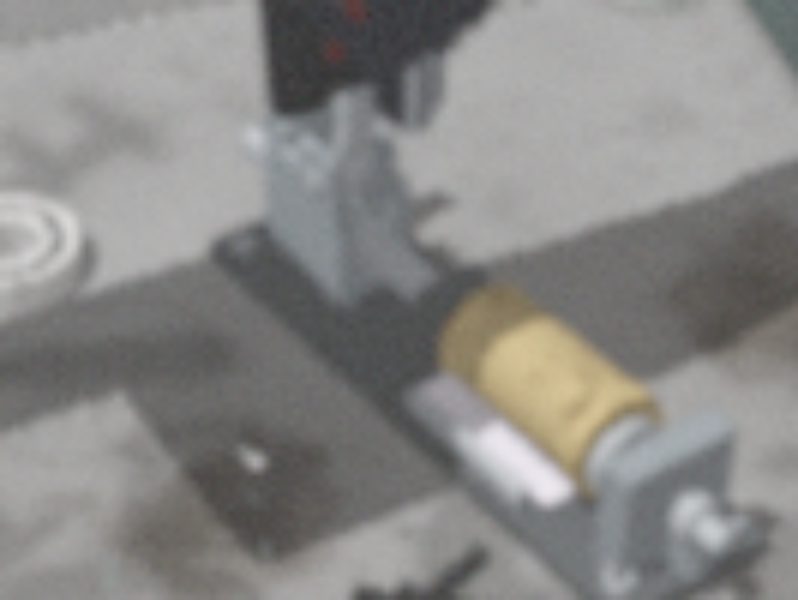

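The crop shows the bush's front end at the anvil pad (610,450) and the jaw behind it. It is almost jammed, so the third stroke goes in small steps.

>>> play_rows --increments '[[[-1,0.05,0,0,0,0,0],[-1,0.05,0,0,0,0,0],[-1,0.03,0,0,0,0,0],[-1,0.025,0,0,0,0,0],[-1,0,0,0,0,0,0]]]'

```text
clock: 15.7
eef_pos: [0.615, 0.1731, 0.1197]
tool_rot: [[-0.237, 0.972, 0.001], [0.972, 0.237, -0.001], [-0.001, 0.0, -1.0]]
force: [-0.5, -2.7, 0.0]
gripper_width: -0.002
gripper_force: 1.3
```

>>> play_rows --increments '[[[-1,0.02,0,0,0,0,0],[-1,0.02,0,0,0,0,0],[-1,0,0,0,0,0,0]]]'

```text
clock: 15.95
eef_pos: [0.6145, 0.1751, 0.1197]
tool_rot: [[-0.236, 0.972, 0.001], [0.972, 0.236, -0.002], [-0.002, 0.0, -1.0]]
force: [0.7, -5.3, 1.8]
gripper_width: 0.001
gripper_force: 2.6
```

>>> play_rows --increments '[[[-1,0.015,0,0,0,0,0],[-1,0,0,0,0,0,0]]]'

```text
clock: 16.12
eef_pos: [0.6144, 0.1756, 0.1197]
tool_rot: [[-0.235, 0.972, 0.001], [0.972, 0.235, -0.003], [-0.004, 0.0, -1.0]]
force: [2.1, -7.2, 1.7]
gripper_width: 0.0
gripper_force: 3.4
```

>>> play_rows --increments '[[[-1,0.015,0,0,0,0,0],[-1,0,0,0,0,0,0]]]'

```text
clock: 16.28
eef_pos: [0.6143, 0.1761, 0.1199]
tool_rot: [[-0.235, 0.972, 0.002], [0.972, 0.235, -0.005], [-0.005, 0.0, -1.0]]
force: [1.6, -8.8, 2.0]
gripper_width: -0.001
gripper_force: 4.2
```

>>> play_rows --increments '[[[-1,0.015,0,0,0,0,0],[-1,0,0,0,0,0,0]]]'

```text
clock: 16.45
eef_pos: [0.6142, 0.1765, 0.12]
tool_rot: [[-0.234, 0.972, 0.002], [0.972, 0.234, -0.006], [-0.007, 0.0, -1.0]]
force: [1.0, -9.9, 2.8]
gripper_width: -0.0
gripper_force: 5.0
```

>>> play_rows --increments '[[[-1,0.015,0,0,0,0,0],[-1,0.015,0,0,0,0,0],[-1,0,0,0,0,0,0]]]'

```text
clock: 16.7
eef_pos: [0.6139, 0.1781, 0.1202]
tool_rot: [[-0.234, 0.972, 0.002], [0.972, 0.234, -0.008], [-0.008, 0.001, -1.0]]
force: [2.0, -12.2, 3.6]
gripper_width: 0.004
gripper_force: 5.9
```

>>> play_rows --increments '[[[-1,0.015,0,0,0,0,0],[-1,0,0,0,0,0,0]]]'

```text
clock: 16.87
eef_pos: [0.6137, 0.1792, 0.1203]
tool_rot: [[-0.234, 0.972, 0.003], [0.972, 0.234, -0.008], [-0.008, 0.001, -1.0]]
force: [2.0, -12.6, 3.1]
gripper_width: 0.0
gripper_force: 6.0
```

>>> play_rows --increments '[[[-1,0.015,0,0,0,0,0],[-1,0.015,0,0,0,0,0],[-1,0,0,0,0,0,0]]]'

```text
clock: 17.12
eef_pos: [0.6133, 0.1816, 0.1204]
tool_rot: [[-0.234, 0.972, 0.003], [0.972, 0.234, -0.008], [-0.008, 0.001, -1.0]]
force: [2.6, -11.8, 3.3]
gripper_width: 0.002
gripper_force: 5.9
```

>>> play_rows --increments '[[[-1,0.015,0,0,0,0,0],[-1,0,0,0,0,0,0]]]'

```text
clock: 17.28
eef_pos: [0.6131, 0.1828, 0.1204]
tool_rot: [[-0.234, 0.972, 0.003], [0.972, 0.234, -0.008], [-0.008, 0.001, -1.0]]
force: [2.2, -10.8, 2.9]
gripper_width: 0.001
gripper_force: 6.0
```

>>> play_rows --increments '[[[-1,0.015,0,0,0,0,0],[-1,0.015,0,0,0,0,0],[-1,0,0,0,0,0,0]]]'

```text
clock: 17.53
eef_pos: [0.6126, 0.1852, 0.1204]
tool_rot: [[-0.234, 0.972, 0.003], [0.972, 0.234, -0.007], [-0.008, 0.001, -1.0]]
force: [1.9, -10.8, 3.5]
gripper_width: -0.003
gripper_force: 5.8
```

>>> play_rows --increments '[[[-1,0.015,0,0,0,0,0],[-1,0.015,0,0,0,0,0],[-1,0,0,0,0,0,0]]]'

```text
clock: 17.78
eef_pos: [0.612, 0.1877, 0.1204]
tool_rot: [[-0.234, 0.972, 0.003], [0.972, 0.234, -0.007], [-0.008, 0.002, -1.0]]
force: [2.2, -11.3, 4.1]
gripper_width: -0.0
gripper_force: 5.7
```

>>> play_rows --increments '[[[-1,0.015,0,0,0,0,0],[-1,0.015,0,0,0,0,0],[-1,0,0,0,0,0,0]]]'

```text
clock: 18.03
eef_pos: [0.6116, 0.1895, 0.1205]
tool_rot: [[-0.234, 0.972, 0.003], [0.972, 0.234, -0.008], [-0.009, 0.001, -1.0]]
force: [3.3, -13.2, 4.1]
gripper_width: -0.001
gripper_force: 6.3
```

>>> play_rows --increments '[[[-1,0.015,0,0,0,0,0],[-1,0.015,0,0,0,0,0],[-1,0,0,0,0,0,0]]]'

```text
clock: 18.28
eef_pos: [0.6112, 0.1912, 0.1206]
tool_rot: [[-0.233, 0.972, 0.004], [0.972, 0.233, -0.01], [-0.01, 0.001, -1.0]]
force: [1.8, -14.0, 4.0]
gripper_width: -0.005
gripper_force: 7.1
```

>>> play_rows --increments '[[[-1,0.015,0,0,0,0,0],[-1,0.01,0,0,0,0,0],[-1,0,0,0,0,0,0]]]'

```text
clock: 18.53
eef_pos: [0.6109, 0.1924, 0.1205]
tool_rot: [[-0.233, 0.973, 0.004], [0.972, 0.233, -0.011], [-0.012, 0.001, -1.0]]
force: [3.7, -15.7, 3.3]
gripper_width: -0.003
gripper_force: 7.9
```

>>> play_rows --increments '[[[-1,0.015,0,0,0,0,0],[-1,0,0,0,0,0,0]]]'

```text
clock: 18.7
eef_pos: [0.6107, 0.1933, 0.1206]
tool_rot: [[-0.233, 0.973, 0.004], [0.973, 0.233, -0.012], [-0.013, 0.001, -1.0]]
force: [3.4, -17.3, 3.9]
gripper_width: 0.002
gripper_force: 8.3
```

Pull is about 17.6 N along the clamp. Holding briefly to confirm, then releasing.

>>> play_rows --increments '[[[-1,0,0,0,0,0,0],[-1,0,0,0,0,0,0],[-1,0,0,0,0,0,0]]]'

```text
clock: 18.95
eef_pos: [0.6107, 0.1932, 0.1205]
tool_rot: [[-0.232, 0.973, 0.004], [0.973, 0.232, -0.012], [-0.012, 0.001, -1.0]]
force: [2.4, -15.6, 4.2]
gripper_width: -0.002
gripper_force: 8.2
```

>>> play_rows --increments '[[[-1,0.01,0,0,0,0,0],[-1,0,0,0,0,0,0],[-1,0,0,0,0,0,0]]]'

```text
clock: 19.2
eef_pos: [0.6105, 0.1937, 0.1205]
tool_rot: [[-0.232, 0.973, 0.004], [0.973, 0.232, -0.012], [-0.013, 0.001, -1.0]]
force: [3.2, -16.7, 3.7]
gripper_width: 0.002
gripper_force: 8.6
```

>>> play_rows --increments '[[[-1,-0.04,0,0,0,0,0],[-1,-0.08,0,0,0,0,0],[-1,-0.1,0,0,0,0,0],[-1,-0.1,0,0,0,0,0],[-1,-0.1,0,0,0,0,0],[-1,-0.1,0,0,0,0,0],[-1,-0.1,0,0,0,0,0],[-1,0,0,0,0,0,0],[-1,0,0,-0.25,0,0,0],[-1,0,0,-0.35,0,0,0],[-1,0,0,-0.35,0,0,0],[-1,0,0,-0.35,0,0,0],[-1,0,0,-0.2,0,0,0],[-1,0,0,0,0,0,0],[-1,0,0,0,0,0,0]]]'

```text
clock: 20.45
eef_pos: [0.6208, 0.1518, 0.2407]
tool_rot: [[-0.236, 0.972, 0.003], [0.972, 0.236, 0.001], [0.0, 0.003, -1.0]]
force: [0.3, -0.7, -0.3]
gripper_width: -0.002
gripper_force: 0.0
```

Run:
```python
import st
from h import *
for n in ("scene","top"):
    p=robot.capture(n); C=cl(pts(p))
    k=(C[...,0]>-.03)&(C[...,0]<.12)&(abs(C[...,1])<.03)&(C[...,2]>.045)&(C[...,2]<.07)
    q=C[k]; c=p["color"][k].astype(int); br=(c[:,2]-c[:,0])>40
    if br.sum()>9: print(n,"bush",q[br].min(0),q[br].max(0),cv2.minAreaRect((q[br][:,:2]*1000).astype(np.float32)))
    r=C[(C[...,0]>-.12)&(C[...,0]<-.03)&(abs(C[...,1])<.026)&(C[...,2]>.13)&(C[...,2]<.15)]
    if len(r): print(n,"roller max x",np.percentile(r[:,0],[50,95,99]))
    if n=="scene": cv2.imwrite("pics/s4.png",cv2.resize(p["color"][90:240,180:380],(800,600)))
```

```text
20.45 [-0.0321  0.0006  0.2407] fx,fy,fz clamp 0.7294328006734853 0.11577925104932203 -0.29128286733644476 -0.0023142393973460402
scene bush [ 0.02107604 -0.02526683  0.04508255] [0.11318818 0.01348907 0.06586894] ((67.16069030761719, -5.784734725952148), (38.53410339355469, 91.99759674072266), 89.71405029296875)
scene roller max x [-0.06332959 -0.05827117 -0.05761371]
top bush [ 0.02017    -0.02280366  0.04506162] [0.11094449 0.02165442 0.06662859] ((65.48042297363281, 0.3900337219238281), (44.424110412597656, 90.26792907714844), 88.6258316040039)
```

View pics/s4.png

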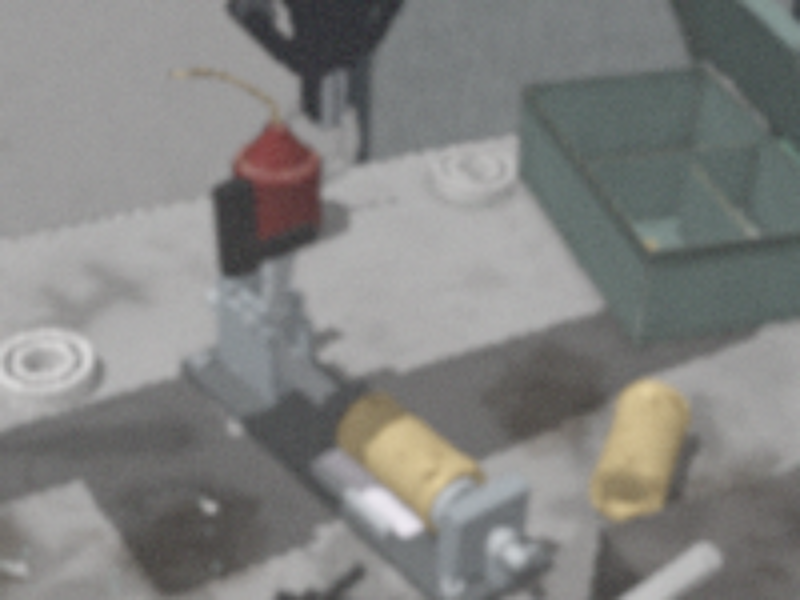

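The crop shows the bush clamped between jaw (345,410) and anvil (460,495). The roller is back in its released position (front at -0.058 m, as at the start), and the arm is clear above. The bush is centred at about +15 mm lengthwise, within the 20 mm limit, and seated. Handing in.

```bash
python3 -c "
from bench import robot
print(robot.finish_job())"
```

```text
the job is handed in; nothing more can be done
None
```

The brass bush is gripped in the clamp with about 17 N read at the trigger (roughly 18 N on the bush), the trigger is released and the arm is clear; I handed the job in at about 20.5 s, but the hand-in gave no verdict.

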